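# Zero the leak tester, then close the test cell on its dowels and hold it shut

### The arm

A 6-joint arm with a two-finger parallel gripper is mounted at the origin on a cart in front of the work surface, level with it; the furniture and walls round the work are solid. World frame = base frame: x ahead of the robot, y to its left, z up, the work surface at z = 0. Lengths are in m, angles in rad, forces in N, time in s.
With the tool pointing down it reaches from about 0.3 to 0.85 m from the base axis. Payload 4.2 kg.
Tool frame: the origin (TCP) lies between the finger pads; the fingertips stand 25 mm ahead of it and the grasp point (between the pads) lies 6 mm ahead of it; z points along the fingers, y is the line along which they close (so a half turn about z gives the same grasp; the last joint's range is limited). The gripper opens to 91 mm and grips with 3 to 60 N. Pads are 32 mm wide; open, the fingers measure 118 mm over their backs; the gripper's body (76 mm by 178 mm) begins 60 mm behind the grasp point.
Start: joints at [1.313, 0.32, 1.565, -0, 1.257, -0.02], TCP at [0.135, 0.559, 0.239] pointing down, gripper open.
Joint ranges: [-3.11, 3.11], [-0.84, 2.01], [0.21, 2.61], [-1.34, 4.49], [0.05, 2.63], [-2.56, 2.56]. Speed limits (rad/s): [2.57, 2.57, 3.14, 3.14, 3.14, 3.14].

### API

Orientations are given as a rotation vector (axis times angle).
In Python, from plant import r gives the robot as it stands.
- The arm moves only by the tool jog_arm, never from a script. Its argument "rows" is a list of rows, each an object with "travel": the shift along the tool's x, y, z in mm, a list of three; "turn": the turn, a rotation vector about the tool's x, y, z in degrees, a list of three; "grip": the opening, from 0 (shut) to 1 (fully open). In form: [{"travel": [x, y, z], "turn": [ax, ay, az], "grip": grip}, ...]. A call has 1 to 12 rows; each row is the pose to reach, as a shift and turn from the pose commanded when the call began, along the tool's axes at that moment; what a row does not reach only later rows make up. A row lasts 1/12 s, in which the tool goes at most 41.7 mm and 7.16 degrees, less where a joint would pass 70% of its speed; a pose out of reach is approached as far as the arm can. A call with a gripper value outside its range is refused whole. The fingers move at their own pace and stop on an object; "force" is the grip in N (left out, the last holds). Time passes only in rows, so rows that repeat a pose let the fingers close. It gives the time, the measured TCP pose, the force, the opening and the grip force at its end, in the units of the state.
- r.get_state(): the state, without advancing time (a new reading comes with each control period).
- r.capture(name): name is "side" or "top" or "wrist"; returns (picture, depth): 420x560x3 uint8, red, green, blue; 420x560 float32, m along the optical axis (not along the pixel's ray), 0 where there is no reading.
- r.camera_params(name): a dict with "fx", "fy", "cx", "cy" (pixels), "extrinsics" (4x4, takes a point from world to camera coordinates); the wrist camera has in their place "mount" (4x4, takes a point from camera to tool coordinates, whose origin is the TCP and whose axes are the flange's). Camera axes: x right, y up, looking along -z (the intrinsics and any distortion apply to the point x, -y, -z); pixel columns grow to the right and rows downward; lengths in m; the calibration is good to about 2 mm. A picture is of the moment at which its call begins: read the wrist's pose just before it. camera_params takes no time and is no camera call.
- r.hand_in(): hands the job in; it is judged then, once.
The state is a dict: "clock": time; "joint_pos": joint angles; "qvel": joint speeds; "joint_torque": joint torques, N m; "tool_pos": TCP position; "tcp_rot": TCP orientation; "ft_force": force on the tool from outside, world axes, zero at the start; "torque": the same for the moment, N m; "grip_width": opening from 0.0 (shut) to 1.0 (fully open); "grip_force": force on a finger pad.
Only numpy, scipy, OpenCV 4.12 (cv2) and the standard library are available. Lean on these libraries where they do the work, as an engineer would, in place of code of your own. Each camera call takes 0.05 s, during which the arm holds its last target. There are 200 camera calls.

### The job

With the test cell still open, press the button of the leak tester fully down and let it come up again. Then fit the loose upper half of the cell onto the two dowels of the lower half (the thick dowel goes through the large hole, the thin one through the small hole) and push it down against the sprung seal until the two halves meet flush. Finish while still holding the cell pressed shut, do not let go, and leave the other things on the desk where they are.

Things in the scene. Friction and masses are not known exactly. Their poses are not given: they have to be found in the camera images.
- zero_button_top (a point): centre of the top of the push button (26 mm diameter, grey, in a grey collar) on the leak tester: a white console 108 x 88 x 45 mm with a dark display, fixed to the desk; the button is its only one, on top, 22 mm from the middle towards the robot's side. It moves straight down by 6 mm. z up.
- zero_button (a joint): travel of the tester's button in m: 0 is up, 0.006 is fully down; a spring lifts it again when it is released. Fully down takes about 5 N.
- cell_base: fixed lower half of the split test cell, on the black mat: grey block 96 (x) by 56 mm (y) on an aluminium foot plate 112 x 70 x 10 mm. Origin at the centre of its underside, z up; its flat top face is 30 mm above. Two steel dowels with tapered tips stand 16 mm above the face: thick (12 mm diameter) at x = -34 mm, thin (8 mm) at x = +34 mm, y = 0. A steel nipple sticks out of its +y side.
- base_face (a point): centre of the top face of the lower half, same axes. Closed, the underside of the upper half lies on this face, its centre here and its x, y and z axes along these. The black rubber seal pad (42 x 40 mm) in the middle stands 5 mm above this face until it is pressed in.
- seal (a joint): how far the sprung seal pad is pressed in, in m: 0 is free, 5 mm proud of the face; 0.005 is level with the face, the cell closed. It pushes up with 4 N at 0 and 12 N at 0.005, so the upper half resting on it stays 5 mm open and springs up again if it is let go.
- cover_grip (a point): loose upper half, 0.2 kg, lying right way up: grey plate 96 (x) by 56 (y) by 20 mm with two through holes on its x axis, bevelled: large (14 mm) at x = -34 mm, small (10 mm) at x = +34 mm; a nipple on its +y side. On it stands a grip rib 36 mm long (x), 24 thick (y), 34 high. This point is in the middle of the rib, 37 mm above the plate's underside, 17 mm below the rib's top; z up.
- timer: bystander: white bench timer 62 x 62 x 19 mm, origin at the centre of its underside
- petri_0: bystander: clear petri dish, 60 mm diameter, 14 mm high, origin at the centre of its underside
- marker_pen: bystander: white marker pen with a blue cap, lying, 135 mm long, 17 mm thick, origin at the centre of its underside
- cassette_box_0: bystander: small white carton 90 x 48 x 26 mm, origin at the centre of its underside
- cup_c: bystander: white lidded sample cup, 49 mm diameter, 60 mm high, origin at the centre of its underside
- slide_box: bystander: green flat slide box 92 x 101 x 31 mm, origin at the centre of its underside
- amber_pot: bystander: brown pot with a white cap, 40 mm diameter, 75 mm high, origin at the centre of its underside

How it is judged:
On the way, in this order (a step that is already met when the one before it is completed fails the run):
1. the tester's button is pressed fully down while the cell is open (value of joint zero_button above 0.005 m and horizontal distance between cover_grip and cell_base above 0.06 m), for 0.05 s.
2. the button is released and up again (value of joint zero_button below 0.0012 m), for 0.1 s.
3. the upper half is on both dowels and pressed shut (z of cover_grip in the frame of cell_base between 0.065 and 0.0685 m and x of cover_grip in the frame of cell_base between -0.0025 and 0.0025 m and y of cover_grip in the frame of cell_base between -0.0025 and 0.0025 m and angle between the x axis of cover_grip and the x axis of cell_base, either way round below 0.06 rad and angle between cover_grip's own z axis and vertical below 0.04 rad and value of joint seal above 0.0035 m and contact force between the fingers and cover above 2 N), for 0.3 s.
At the end, for the whole second after the job is handed in: The robot's fingers still press the upper half: it sits on both dowels, level (0.04 rad) and in line (0.06 rad, 2.5 mm), flush on the lower half to within 1.5 mm, with the sprung seal pressed in by at least 3.5 mm of its 5 mm and at rest; the tester's button is up (all of step 3 and value of joint zero_button below 0.0012 m and linear speed of cover below 0.01 m/s); the arm keeps its last pose, push and grip.
It fails at once if one of the bystanders is moved by more than 3 cm (distance of any of timer, petri_0, marker_pen, cassette_box_0, cup_c, slide_box, amber_pot from where it was at the start of the episode above 0.03 m).
It also fails if it takes over 51 s, if anything falls off the work surface, if the arm or the gripper's body presses on something with over 40 N, if the wrist force passes 120 N, or if a joint passes its speed limit or range.

## Working session

There is one attempt and no reset: what is moved stays moved. The work goes in short steps, Python scripts to look and compute and a tool call to move; the robot and the scene stay as the last step left them, time stands still between calls to the robot, and variables do not carry over. Pictures are saved under pics/ and viewed, at most 10 in all, crops included, and the job is handed in when it is done.

Besides the shell and the picture viewer there is one more tool, called after "Request:" by a JSON object that holds its "op" and its "data", one argument or row to a line. jog_arm: Moves the arm, as the interface text tells. Its arguments: {"type":"object","properties":{"rows":{"type":"array","items":{"type":"object","properties":{"travel":{"type":"array","items":{"type":"number"}},"turn":{"type":"array","items":{"type":"number"}},"grip":{"type":"number"}}}},"force":{"type":"number"}},"required":["rows"]}

```bash
mkdir -p pics; cat > h.py <<'E'
import numpy as np, cv2
from scipy.spatial.transform import Rotation as R
from plant import r
def cam(name, st=None):
    p=r.camera_params(name)
    K=(p['fx'],p['fy'],p['cx'],p['cy'])
    if 'extrinsics' in p: M=np.linalg.inv(np.array(p['extrinsics']))
    else:
        T=np.eye(4);T[:3,:3]=R.from_rotvec(st['tcp_rot']).as_matrix();T[:3,3]=st['tool_pos'];M=T@np.array(p['mount'])
    return K,M
def shot(name):
    st=r.get_state(); im,d=r.capture(name); K,M=cam(name,st); return im,d,K,M,st
def ray(K,M,uv):
    uv=np.atleast_2d(uv).astype(float)
    v=np.c_[(uv[:,0]-K[2])/K[0],-(uv[:,1]-K[3])/K[1],-np.ones(len(uv))]
    return M[:3,3],v@M[:3,:3].T
def onplane(K,M,uv,z):
    o,v=ray(K,M,uv); return o+v*((z-o[2])/v[:,2])[:,None]
def cloud(d,K,M):
    h,w=d.shape;u,v=np.meshgrid(np.arange(w),np.arange(h))
    P=np.stack([(u-K[2])/K[0]*d,-(v-K[3])/K[1]*d,-d],-1)
    return P@M[:3,:3].T+M[:3,3]
def proj(K,M,P):
    p=(np.atleast_2d(P)-M[:3,3])@M[:3,:3]; return np.c_[K[2]-K[0]*p[:,0]/p[:,2],K[3]+K[1]*p[:,1]/p[:,2]]
def save(n,im): cv2.imwrite('pics/'+n,im[...,::-1])
E
python3 - <<'E'
from h import *
for n in('top','side'):
    im,d,K,M,st=shot(n); save(n+'0.png',im); np.savez(n+'0.npz',im=im,d=d,K=K,M=M)
    print(n,r.camera_params(n),(d==0).mean())
print(r.camera_params('wrist'));print(st)
E
```

```text
top {'fx': 503.1029045760324, 'fy': 503.1029045760324, 'cx': 281.9857663391631, 'cy': 215.58908083196349, 'extrinsics': array([[-0.02324596, -0.99946956, -0.0228085 ,  0.03605323],
       [ 0.98707526, -0.02656427,  0.15804039, -0.49755172],
       [-0.15856245, -0.01883991,  0.98716919, -1.42757074],
       [ 0.        ,  0.        ,  0.        ,  1.        ]])} 0.0039625850340136055
side {'fx': 532.4244760245207, 'fy': 532.4244760245207, 'cx': 279.4243431250368, 'cy': 206.42490108705303, 'extrinsics': array([[ 0.99950833,  0.02087053,  0.02339908, -0.49412335],
       [-0.03105326,  0.55574197,  0.83077467, -0.06488918],
       [ 0.00433485, -0.83109283,  0.55611683, -1.66258599],
       [ 0.        ,  0.        ,  0.        ,  1.        ]])} 0.01999574829931973
{'fx': 351.63671151546595, 'fy': 351.63671151546595, 'cx': 282.38816689740315, 'cy': 205.50852119023824, 'mount': array([[-9.96285446e-04,  9.68036802e-01,  2.50806214e-01,
         7.01200401e-02],
       [ 9.99999477e-01,  1.02287791e-03,  2.43274137e-05,
        -9.98227661e-04],
       [-2.32994304e-04,  2.50806107e-01, -9.68037314e-01,
        -1.45301413e-01],
       [ 0.00000000e+00,  0.00000000e+00,  0.00000000e+00,
         1.00000000e+00]])}
{'clock': 0.05, 'joint_pos': array([ 1.31297865e+00,  3.20285026e-01,  1.56564028e+00, -1.13721721e-05,
        1.25740288e+00, -2.00157455e-02]), 'qvel': array([ 0.00135017, -0.00105579, -0.00186406,  0.00013619, -0.00127975,
       -0.00036649]), 'joint_torque': array([-5.04112268e-04, -4.13722050e+01, -2.32783467e+01,  7.29386439e-02,
        4.17774799e-02, -5.95386405e-05]), 'tool_pos': array([0.13534794, 0.55838184, 0.23813924]), 'tcp_rot': array([-3.72626016e-01, -3.11918328e+00,  2.70206402e-03]), 'ft_force': array([-0.08869025, -0.23655565, -0.08104803]), 'torque': array([-0.01239272,  0.00508144, -0.01093661]), 'grip_force': 0.0, 'grip_width': 0.9996677616909623}
```

View pics/top0.png

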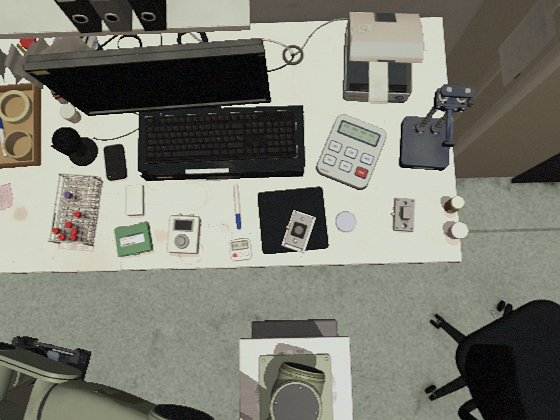

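View pics/side0.png

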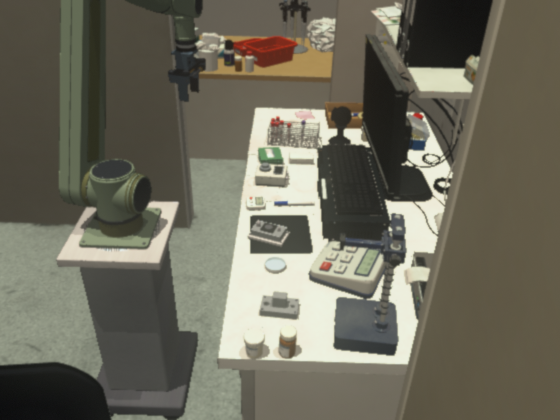

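The top view shows the tester at about (183,235) with its button at (181,241). The open lower half is on the mat at (298,230), and the upper half is at (403,214) with its long side near vertical. The pen, timer and petri dish are in between. The side view agrees: upper half (280,305), lower half (268,232), tester (270,173).

```bash
python3 - <<'E'
from h import *
def load(n):
    f=np.load(n+'0.npz');return f['im'],f['d'],f['K'],f['M']
im,d,K,M=load('top');P=cloud(d,K,M)
S=load('side');Ps=cloud(S[1],S[2],S[3])
print('desk z',np.median(P[255:262,330:420,2]),'mat',np.median(P[192:198,265:315,2]))
for nm,(u0,u1,v0,v1) in dict(tester=(160,208,207,262),base=(272,326,200,258),cover=(385,420,190,238)).items():
    sub=P[v0:v1,u0:u1]
    for zl,zh in((.012,.026),(.026,.04),(.04,.06),(.055,.1)):
        m=((sub[...,2]>zl)&(sub[...,2]<zh)).astype(np.uint8)
        if m.sum()<5: continue
        q=sub[m>0];rc=cv2.minAreaRect((q[:,:2]*1000).astype(np.float32))
        print(nm,zl,m.sum(),'rect mm',np.round(rc[0]),np.round(rc[1]),round(rc[2],1),'z',np.round(np.percentile(q[:,2],[10,50,90]),4))
        # same from side
    c=np.median(sub[sub[...,2]>.015],0);w=(np.abs(Ps[...,:2]-c[:2]).max(-1)<.075)&(Ps[...,2]>.012)
    q=Ps[w];rc=cv2.minAreaRect((q[:,:2]*1000).astype(np.float32));print(' side',len(q),np.round(rc[0]),np.round(rc[1]),round(rc[2],1),np.round(np.percentile(q[:,2],[5,50,95]),4))
a=cv2.resize(im[185:270,160:340],None,fx=4.2,fy=4.2,interpolation=cv2.INTER_CUBIC)
b=cv2.resize(im[185:250,370:470],None,fx=3.6,fy=3.6,interpolation=cv2.INTER_CUBIC)
c=cv2.resize(S[0][285:330,245:345],None,fx=3.6,fy=3.6,interpolation=cv2.INTER_CUBIC)
out=np.zeros((a.shape[0]+max(b.shape[0],c.shape[0]),760,3),np.uint8);out[:a.shape[0],:a.shape[1]]=a;out[a.shape[0]:a.shape[0]+b.shape[0],:360]=b;out[a.shape[0]:a.shape[0]+c.shape[0],380:740]=c
save('z1.png',out)
E
```

```text
desk z 9.627502745490624e-05 mat 0.0027382030826125225
tester 0.012 37 rect mm [460. 284.] [ 41. 134.] 77.6 z [0.0137 0.0193 0.0246]
tester 0.026 129 rect mm [456. 315.] [ 89. 115.] 85.6 z [0.028  0.0372 0.0397]
tester 0.04 948 rect mm [452. 315.] [ 88. 108.] 85.6 z [0.0419 0.046  0.0526]
tester 0.055 137 rect mm [431. 316.] [40. 41.] 38.9 z [0.0562 0.0606 0.0687]
 side 607 [460. 310.] [105. 115.] 87.2 [0.0168 0.0424 0.0589]
base 0.012 164 rect mm [468.  -3.] [129. 130.] 75.3 z [0.0126 0.0152 0.0219]
base 0.026 535 rect mm [458. -18.] [62. 97.] 69.9 z [0.0293 0.034  0.0384]
base 0.04 85 rect mm [449. -24.] [45. 85.] 60.3 z [0.0404 0.0421 0.046 ]
 side 561 [461. -29.] [ 75. 111.] 71.7 [0.0133 0.0309 0.0396]
cover 0.012 465 rect mm [ 497. -330.] [64. 96.] 86.4 z [0.0158 0.02   0.0238]
cover 0.026 31 rect mm [ 496. -338.] [53. 80.] 75.7 z [0.0262 0.0292 0.0366]
cover 0.04 116 rect mm [ 498. -334.] [24. 38.] 85.2 z [0.0478 0.054  0.0572]
cover 0.055 43 rect mm [ 496. -335.] [31. 22.] 7.6 z [0.0553 0.0567 0.0578]
 side 703 [ 500. -337.] [64. 96.] 83.7 [0.0147 0.0202 0.0543]
```

View pics/z1.png

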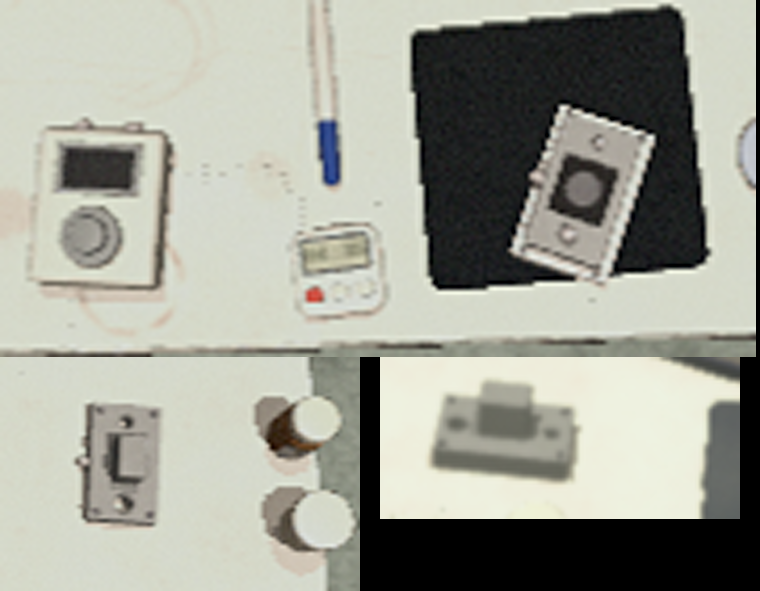

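Both nipples point left in the image (world +y). The upper half's yaw is near 0 to -5°, and the lower half's is about -20° with its thick dowel nearest the robot (zoom pixel 567,233). Next I move over the tester with the gripper shut.

```bash
cat >> h.py <<'E'
def plan(pos,yaw,st=None):
    "yaw deg: tool x = -x of a thing with that yaw, tool y = its y, z down"
    st=st or r.get_state();A=R.from_rotvec(st['tcp_rot'])
    B=R.from_euler('z',yaw,degrees=True)*R.from_euler('y',180,degrees=True)
    print('travel',np.round(A.inv().apply(np.array(pos)-st['tool_pos'])*1000,1),'turn',np.round((A.inv()*B).as_rotvec(degrees=True),2))
E
python3 - <<'E'
from h import *
plan([.431,.316,.2],0)
E
```

```text
travel [-344.4 -165.9   38.5] turn [-9.000e-02 -1.000e-02 -1.362e+01]
```

Request:
{"op": "jog_arm", "data": {
  "rows": [
    {"travel":[-344,-166,38],"turn":[0,0,-13.6],"grip":0},
    {"travel":[-344,-166,38],"turn":[0,0,-13.6],"grip":0},
    {"travel":[-344,-166,38],"turn":[0,0,-13.6],"grip":0},
    {"travel":[-344,-166,38],"turn":[0,0,-13.6],"grip":0},
    {"travel":[-344,-166,38],"turn":[0,0,-13.6],"grip":0},
    {"travel":[-344,-166,38],"turn":[0,0,-13.6],"grip":0},
    {"travel":[-344,-166,38],"turn":[0,0,-13.6],"grip":0},
    {"travel":[-344,-166,38],"turn":[0,0,-13.6],"grip":0},
    {"travel":[-344,-166,38],"turn":[0,0,-13.6],"grip":0},
    {"travel":[-344,-166,38],"turn":[0,0,-13.6],"grip":0},
    {"travel":[-344,-166,38],"turn":[0,0,-13.6],"grip":0},
    {"travel":[-344,-166,38],"turn":[0,0,-13.6],"grip":0}
  ]
}}

```text
clock: 1.1
tool_pos: [0.4306, 0.3162, 0.2005]
tcp_rot: [-0.004, -3.14, 0.0]
ft_force: [-0.7, -0.0, 0.0]
grip_width: 0.156
grip_force: 0.0
```

```bash
python3 - <<'E'
from h import *
im,d,K,M,st=shot('wrist'); save('w1.png',im); np.savez('w1.npz',im=im,d=d,K=K,M=M)
print(st['tool_pos'],st['tcp_rot'],st['clock'],st['qvel'].max(),proj(K,M,[.431,.316,.06]))
P=cloud(d,K,M);sub=np.hypot(P[...,0]-.431,P[...,1]-.316)<.03
print(np.histogram(P[sub][:,2],bins=np.arange(.04,.08,.002)))
top=sub&(P[...,2]>np.percentile(P[sub][:,2],95)-.003)
print('top blob',P[top].mean(0),np.median(P[top],0),np.ptp(P[top],0))
E
```

```text
[0.4305576  0.31616172 0.20053129] [-3.69908192e-03 -3.14015842e+00  3.61839990e-05] 1.1 0.038781358326849605 [[283.46342344 201.96407112]]
(array([   5,  405, 1231,   40,   17,   12,   20,  318,  711,   19,   16,
         28,  224,  471,    8,    0,    0,    0,    0]), array([0.04 , 0.042, 0.044, 0.046, 0.048, 0.05 , 0.052, 0.054, 0.056,
       0.058, 0.06 , 0.062, 0.064, 0.066, 0.068, 0.07 , 0.072, 0.074,
       0.076, 0.078]))
top blob [0.40492624 0.31609594 0.30052803] [0.40492352 0.31621319 0.3005291 ] [0.00388352 0.03285609 0.00562812]
```

View pics/w1.png

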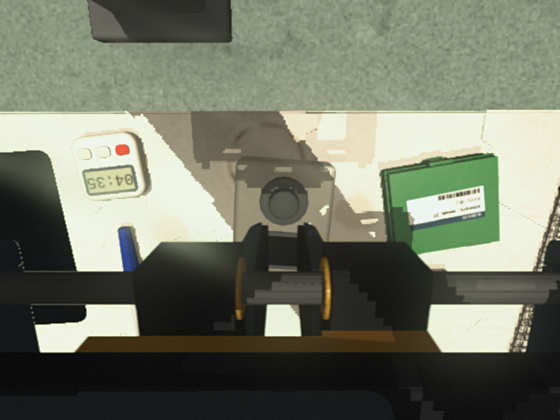

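The wrist view shows the button at about (284,203), just ahead of the fingertips, the timer at (108,165) and the green box at right. The arm stays clear of both.

```bash
python3 - <<'E'
from h import *
for n in('w1','top0','side0'):
    f=np.load(n+'.npz');K,M=f['K'],f['M'];P=cloud(f['d'],K,M)
    b=P[(np.hypot(P[...,0]-.431,P[...,1]-.316)<.035)&(P[...,2]>.062)&(P[...,2]<.072)]
    print(n,len(b),b.mean(0),np.ptp(b,0),cv2.minEnclosingCircle((b[:,:2]*1000).astype(np.float32)) if len(b)>3 else 0)
plan([.431,.316,.1],0)
E
```

```text
w1 731 [0.43136935 0.31598375 0.06618412] [0.02540208 0.02484611 0.00641555] ((432.0574645996094, 315.8734130859375), 12.892571449279785)
top0 56 [0.43092341 0.31516695 0.06623716] [0.02350141 0.03158596 0.00991614] ((431.7598876953125, 313.90997314453125), 18.113691329956055)
side0 22 [0.43536439 0.30951481 0.06566704] [0.02142006 0.02255782 0.00791466] ((435.2818908691406, 310.306640625), 13.566790580749512)
travel [ -1.1  -0.9 100.7] turn [ 0.01 -0.06 -0.04]
```

Request:
{"op": "jog_arm", "data": {
  "rows": [
    {"travel":[-1,-1,40],"turn":[0,0,0],"grip":0},
    {"travel":[-1,-1,75],"turn":[0,0,0],"grip":0},
    {"travel":[-1,-1,100],"turn":[0,0,0],"grip":0},
    {"travel":[-1,-1,106],"turn":[0,0,0],"grip":0},
    {"travel":[-1,-1,110],"turn":[0,0,0],"grip":0},
    {"travel":[-1,-1,113],"turn":[0,0,0],"grip":0},
    {"travel":[-1,-1,115],"turn":[0,0,0],"grip":0},
    {"travel":[-1,-1,116],"turn":[0,0,0],"grip":0},
    {"travel":[-1,-1,116],"turn":[0,0,0],"grip":0}
  ]
}}

```text
clock: 1.9
tool_pos: [0.432, 0.3164, 0.0863]
tcp_rot: [0.001, 3.14, 0.004]
ft_force: [-2.1, 1.2, 4.1]
grip_width: 0.004
grip_force: 2.4
```

Request:
{"op": "jog_arm", "data": {
  "rows": [
    {"travel":[0,0,2],"turn":[0,0,0],"grip":0},
    {"travel":[0,0,3],"turn":[0,0,0],"grip":0},
    {"travel":[0,0,3],"turn":[0,0,0],"grip":0}
  ]
}}

```text
clock: 2.15
tool_pos: [0.4321, 0.3165, 0.086]
tcp_rot: [0.002, 3.139, 0.005]
ft_force: [-7.9, -1.3, 23.4]
grip_width: 0.008
grip_force: 12.0
```

Request:
{"op": "jog_arm", "data": {
  "rows": [
    {"travel":[0,0,3],"turn":[0,0,0],"grip":0},
    {"travel":[0,0,-10],"turn":[0,0,0],"grip":0},
    {"travel":[0,0,-40],"turn":[0,0,0],"grip":0},
    {"travel":[0,0,-80],"turn":[0,0,0],"grip":0},
    {"travel":[0,0,-120],"turn":[0,0,0],"grip":0}
  ]
}}

```text
clock: 2.57
tool_pos: [0.432, 0.3151, 0.2035]
tcp_rot: [0.001, 3.14, -0.0]
ft_force: [1.4, -0.0, -0.1]
grip_width: 0.005
grip_force: 0.0
```

```bash
python3 - <<'E'
from h import *
plan([.53,-.335,.22],-4)
E
```

```text
travel [ -98.3 -650.1  -16.2] turn [-0.01  0.06  3.97]
```

Request:
{"op": "jog_arm", "data": {
  "rows": [
    {"travel":[-5,-41,-16],"turn":[0,0,4],"grip":0.6},
    {"travel":[-10,-80,-16],"turn":[0,0,4],"grip":0.6},
    {"travel":[-15,-120,-16],"turn":[0,0,4],"grip":0.6},
    {"travel":[-20,-160,-16],"turn":[0,0,4],"grip":0.6},
    {"travel":[-25,-200,-16],"turn":[0,0,4],"grip":0.6},
    {"travel":[-30,-240,-16],"turn":[0,0,4],"grip":0.6},
    {"travel":[-35,-280,-16],"turn":[0,0,4],"grip":0.6},
    {"travel":[-40,-320,-16],"turn":[0,0,4],"grip":0.6},
    {"travel":[-45,-360,-16],"turn":[0,0,4],"grip":0.6},
    {"travel":[-50,-390,-16],"turn":[0,0,4],"grip":0.6},
    {"travel":[-50,-390,-16],"turn":[0,0,4],"grip":0.6},
    {"travel":[-50,-390,-16],"turn":[0,0,4],"grip":0.6}
  ]
}}

```text
clock: 3.57
tool_pos: [0.4821, -0.0763, 0.2183]
tcp_rot: [0.116, 3.138, -0.001]
ft_force: [0.0, 1.4, 0.6]
grip_width: 0.598
grip_force: 0.0
```

```bash
python3 - <<'E'
from h import *
im,d,K,M,st=shot('wrist'); save('w2.png',im); np.savez('w2.npz',im=im,d=d,K=K,M=M)
plan([.53,-.335,.22],-4)
print(st['clock'],st['tool_pos'])
E
```

```text
travel [ -66.8 -255.8   -1.7] turn [ 0.    0.07 -0.12]
3.5667 [ 0.48208173 -0.07632287  0.21828369]
```

Request:
{"op": "jog_arm", "data": {
  "rows": [
    {"travel":[-10,-40,0],"turn":[0,0,0],"grip":0.6},
    {"travel":[-20,-80,0],"turn":[0,0,0],"grip":0.6},
    {"travel":[-30,-120,0],"turn":[0,0,0],"grip":0.6},
    {"travel":[-40,-160,0],"turn":[0,0,0],"grip":0.6},
    {"travel":[-50,-200,0],"turn":[0,0,0],"grip":0.6},
    {"travel":[-60,-235,0],"turn":[0,0,0],"grip":0.6},
    {"travel":[-67,-256,0],"turn":[0,0,0],"grip":0.6},
    {"travel":[-67,-256,0],"turn":[0,0,0],"grip":0.6},
    {"travel":[-67,-256,0],"turn":[0,0,0],"grip":0.6}
  ]
}}

```text
clock: 4.37
tool_pos: [0.5309, -0.3341, 0.2175]
tcp_rot: [-0.11, -3.139, -0.001]
ft_force: [-0.3, -0.3, 0.1]
grip_width: 0.601
grip_force: 0.0
```

```bash
python3 - <<'E'
from h import *
im,d,K,M,st=shot('wrist'); save('w3.png',im); np.savez('w3.npz',im=im,d=d,K=K,M=M)
print(st['clock'],st['tool_pos'],st['tcp_rot'],np.abs(st['qvel']).max())
P=cloud(d,K,M);near=(np.abs(P[...,0]-.497)<.06)&(np.abs(P[...,1]+.335)<.045)
for zl,zh in((.012,.026),(.045,.062)):
    b=P[near&(P[...,2]>zl)&(P[...,2]<zh)]
    print(zl,len(b),np.median(b,0),cv2.minAreaRect((b[:,:2]*1000).astype(np.float32)))
E
```

```text
4.3667 [ 0.53093732 -0.33409282  0.21746559] [-1.10072895e-01 -3.13941134e+00 -1.18292273e-03] 0.031170387257538703
0.012 4408 [ 0.49395748 -0.3350496   0.01948734] ((499.1336975097656, -332.0050048828125), (63.69259262084961, 96.21585845947266), 84.0021743774414)
0.045 1089 [ 0.49769848 -0.33571104  0.05329226] ((498.5706787109375, -335.7484130859375), (23.907102584838867, 36.13201141357422), 83.40780639648438)
```

View pics/w3.png

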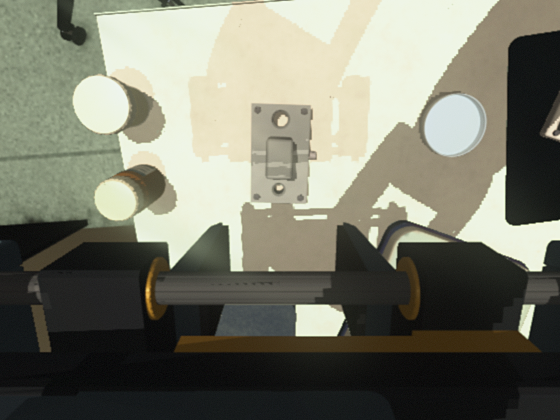

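The wrist view shows the rib at (280,158) and the upper half's large hole at (281,119), on the robot's side. Its nipple points to +y (315,155). The pot and cup at left are clear of the fingers. The rib measures 24x36 mm with its top at 0.053, as expected.

```bash
python3 - <<'E'
from h import *
plan([.4986,-.3355,.048],-6.3)
E
```

```text
travel [ 31.8  -4.7 169.7] turn [ 0.05 -0.03  2.34]
```

Request:
{"op": "jog_arm", "data": {
  "rows": [
    {"travel":[16,-2.5,30],"turn":[0,0,2.3],"grip":0.6},
    {"travel":[31.8,-4.7,65],"turn":[0,0,2.3],"grip":0.6},
    {"travel":[31.8,-4.7,100],"turn":[0,0,2.3],"grip":0.6},
    {"travel":[31.8,-4.7,130],"turn":[0,0,2.3],"grip":0.6},
    {"travel":[31.8,-4.7,150],"turn":[0,0,2.3],"grip":0.6},
    {"travel":[31.8,-4.7,162],"turn":[0,0,2.3],"grip":0.6},
    {"travel":[31.8,-4.7,169.5],"turn":[0,0,2.3],"grip":0.6},
    {"travel":[31.8,-4.7,169.5],"turn":[0,0,2.3],"grip":0.6}
  ],
  "force": 40
}}

```text
clock: 5.08
tool_pos: [0.4979, -0.3348, 0.0473]
tcp_rot: [-0.17, -3.135, -0.003]
ft_force: [-0.1, 0.4, -0.7]
grip_width: 0.598
grip_force: 0.0
```

Request:
{"op": "jog_arm", "data": {
  "rows": [
    {"travel":[0,0,0],"turn":[0,0,0],"grip":0.15},
    {"travel":[0,0,0],"turn":[0,0,0],"grip":0.15},
    {"travel":[0,0,0],"turn":[0,0,0],"grip":0.15},
    {"travel":[0,0,0],"turn":[0,0,0],"grip":0.15},
    {"travel":[0,0,0],"turn":[0,0,0],"grip":0.15},
    {"travel":[0,0,0],"turn":[0,0,0],"grip":0.15},
    {"travel":[0,0,0],"turn":[0,0,0],"grip":0.15}
  ],
  "force": 40
}}

```text
clock: 5.67
tool_pos: [0.4987, -0.337, 0.0492]
tcp_rot: [0.174, 3.136, 0.0]
ft_force: [-0.2, 2.5, 5.2]
grip_width: 0.259
grip_force: 40.0
```

```bash
python3 - <<'E'
from h import *
plan([.565,-.028,.22],-20)
E
```

```text
travel [ -32.   314.5 -170.7] turn [ 0.02  0.06 13.66]
```

Request:
{"op": "jog_arm", "data": {
  "rows": [
    {"travel":[0,0,-10],"turn":[0,0,0],"grip":0.15},
    {"travel":[0,0,-40],"turn":[0,0,0],"grip":0.15},
    {"travel":[0,0,-80],"turn":[0,0,0],"grip":0.15},
    {"travel":[0,0,-120],"turn":[0,0,0],"grip":0.15},
    {"travel":[0,0,-150],"turn":[0,0,0],"grip":0.15},
    {"travel":[0,0,-170],"turn":[0,0,0],"grip":0.15},
    {"travel":[0,0,-170],"turn":[0,0,0],"grip":0.15}
  ]
}}

```text
clock: 6.25
tool_pos: [0.5001, -0.3387, 0.224]
tcp_rot: [0.173, 3.128, -0.009]
ft_force: [1.1, 0.2, -1.2]
grip_width: 0.26
grip_force: 40.0
```

```bash
python3 - <<'E'
from h import *
plan([.565,-.028,.22],-20)
E
```

```text
travel [-30.2 316.    2.5] turn [-0.25  0.54 13.67]
```

Request:
{"op": "jog_arm", "data": {
  "rows": [
    {"travel":[-4,35,0],"turn":[0,0,2],"grip":0.15},
    {"travel":[-8,75,0],"turn":[0,0,4],"grip":0.15},
    {"travel":[-12,115,0],"turn":[0,0,6],"grip":0.15},
    {"travel":[-16,155,0],"turn":[0,0,8],"grip":0.15},
    {"travel":[-20,195,0],"turn":[0,0,10],"grip":0.15},
    {"travel":[-24,235,0],"turn":[0,0,12],"grip":0.15},
    {"travel":[-27,270,0],"turn":[0,0,13.7],"grip":0.15},
    {"travel":[-29,300,0],"turn":[0,0,13.7],"grip":0.15},
    {"travel":[-30,316,0],"turn":[0,0,13.7],"grip":0.15},
    {"travel":[-30,316,0],"turn":[0,0,13.7],"grip":0.15},
    {"travel":[-30,316,0],"turn":[0,0,13.7],"grip":0.15}
  ]
}}

```text
clock: 7.17
tool_pos: [0.5622, -0.0258, 0.2169]
tcp_rot: [-0.542, -3.092, 0.002]
ft_force: [-0.2, -0.0, -1.9]
grip_width: 0.262
grip_force: 40.0
```

```bash
python3 - <<'E'
from h import *
im,d,K,M,st=shot('wrist'); save('w4.png',im); np.savez('w4.npz',im=im,d=d,K=K,M=M,tp=st['tool_pos'],tr=st['tcp_rot'])
print(st['clock'],st['tool_pos'],st['tcp_rot'],np.abs(st['qvel']).max(),st['ft_force'])
P=cloud(d,K,M);near=(np.hypot(P[...,0]-.462,P[...,1]+.028)<.07)
print(np.histogram(P[near][:,2],np.arange(0,.06,.003)))
for zl,zh in((.007,.02),(.029,.036),(.036,.042),(.044,.052)):
    b=P[near&(P[...,2]>zl)&(P[...,2]<zh)]
    if len(b)>3: print(zl,len(b),np.median(b,0),cv2.minAreaRect((b[:,:2]*1000).astype(np.float32)))
E
```

```text
7.1667 [ 0.56219115 -0.02582876  0.21689381] [-5.42482818e-01 -3.09154019e+00  1.70411866e-03] 0.034552501502173885 [-0.16943874 -0.02741602 -1.87667033]
(array([5596, 1757,    0,  602, 1281,   67,    0,   26,   83,   16, 3377,
       1290, 2124,   97,   31,  150,   66,    0,    0]), array([0.   , 0.003, 0.006, 0.009, 0.012, 0.015, 0.018, 0.021, 0.024,
       0.027, 0.03 , 0.033, 0.036, 0.039, 0.042, 0.045, 0.048, 0.051,
       0.054, 0.057]))
0.007 1950 [ 0.46030814 -0.01218657  0.01245107] ((458.0097351074219, -22.998001098632812), (70.1413803100586, 111.58448791503906), 70.01643371582031)
0.029 4673 [ 0.45545949 -0.02238334  0.03254691] ((457.96527099609375, -23.135448455810547), (55.865264892578125, 95.70055389404297), 69.84809875488281)
0.036 2221 [ 0.45760086 -0.02254469  0.03765797] ((459.0501403808594, -23.208297729492188), (39.60546112060547, 71.27385711669922), 69.43949890136719)
0.044 241 [ 0.42865172 -0.0127348   0.04725974] ((456.636474609375, -23.414201736450195), (11.03166675567627, 77.17724609375), 68.0743179321289)
```

View pics/w4.png

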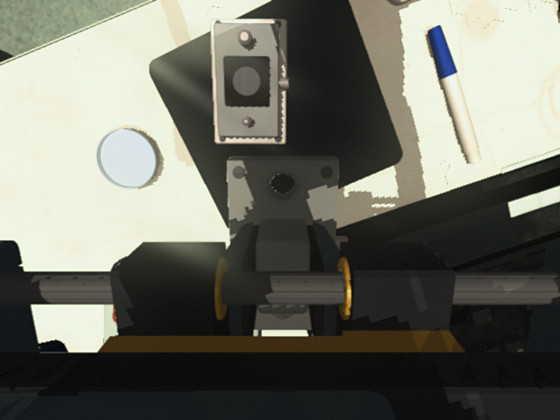

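The wrist view shows the lower half at (248,82), with its thick dowel at (246,38) and thin one at (248,122), and the seal between them. The held upper half lies below it with its large hole at (283,183). The pen and petri dish are well off to the sides. The measured block is 96x56 mm, at yaw -20°.

```bash
cat > m.py <<'E'
from h import *
def measure(f):
    K,M,d,im=f['K'],f['M'],f['d'],f['im'];P=cloud(d,K,M)
    A=R.from_rotvec(f['tr']);T=(P-f['tp'])@A.as_matrix()   # tool frame
    pl=(T[...,2]>.02)&(T[...,2]<.038)&(np.abs(T[...,1])<.04)&(T[...,0]>.019)&(T[...,0]<.06)
    q=T[pl];c=np.linalg.lstsq(np.c_[q[:,:2],np.ones(len(q))],q[:,2],rcond=None)[0]
    print('plate tool z',np.median(q[:,2]),'tilt slopes',c[:2],'x max',np.percentile(q[:,0],99.5),'y',np.percentile(q[:,1],[.5,99.5]))
    yl=[];yr=[]
    for x in np.arange(.024,.044,.002):
        s=q[np.abs(q[:,0]-x)<.001]
        if len(s)>5: yl.append((x,s[:,1].min()));yr.append((x,s[:,1].max()))
    for nm,e in(('left',yl),('right',yr)): e=np.array(e);p=np.polyfit(e[:,0],e[:,1],1);print(nm,'slope deg',np.degrees(np.arctan(p[0])),'y@.034',np.polyval(p,.034))
    z=np.median(q[:,2])
    # hole: dark spot, ray on plate plane in tool frame
    uv0=proj(K,M,A.apply([.034,0,z])+f['tp'])[0];g=im.astype(float).mean(-1)
    r0=int(uv0[1])-16;c0=int(uv0[0])-18;w=im[r0:r0+32,c0:c0+36].mean(-1)
    hole=~((np.abs(T[r0:r0+32,c0:c0+36,2]-z)<.004))
    n,l,s,ce=cv2.connectedComponentsWithStats(hole.astype(np.uint8))
    for i in range(1,n):
        if s[i,4]>40:
            o,v=ray(K,M,ce[i]+[c0,r0]);o=A.inv().apply(o-f['tp']);v=A.inv().apply(v)[0];print('hole',ce[i]+[c0,r0],s[i],(o+v*(z-o[2])/v[2])*1000)
if __name__=='__main__':
    f=np.load('w4.npz');measure(f)
    P=cloud(f['d'],f['K'],f['M']);b=P[(np.hypot(P[...,0]-.458,P[...,1]+.023)<.05)&(P[...,2]>.041)&(P[...,2]<.055)]
    cx=np.array([np.cos(np.radians(-20)),np.sin(np.radians(-20))]);s=(b[:,:2]-[.458,-.0231])@cx
    for k in(s<0,s>0): 
        g=b[k];g=g[g[:,2]>g[:,2].max()-.004];print('dowel',len(g),g.mean(0),np.ptp(g,0))
    plan([.458,-.0231,.16],-20,dict(tool_pos=f['tp'],tcp_rot=f['tr']))
E
python3 m.py
```

```text
plate tool z 0.029680620695485674 tilt slopes [0.01500233 0.00027336] x max 0.04815690178984364 y [-0.02859608  0.02677166]
left slope deg 0.6830116248312761 y@.034 -0.028785081650632628
right slope deg 0.1754120934628016 y@.034 0.02696894392131433
hole [282.49259259 186.2537037 ] [  3   3  27  26 540] [34.76126803 -0.88884194 29.6806207 ]
dowel 138 [ 0.42661054 -0.01113678  0.04776184] [0.01115511 0.01049706 0.00398537]
dowel 52 [ 0.489949   -0.03431956  0.047234  ] [0.00705323 0.00650314 0.00374555]
travel [ 98.7 -32.8  57.2] turn [-0.09 -0.15  0.09]
```

Request:
{"op": "jog_arm", "data": {
  "rows": [
    {"travel":[35,-11,0],"turn":[0,0,0.1],"grip":0.15},
    {"travel":[70,-22,5],"turn":[0,0,0.1],"grip":0.15},
    {"travel":[98.2,-31.6,20],"turn":[0,0,0.1],"grip":0.15},
    {"travel":[98.2,-31.6,50],"turn":[0,0,0.1],"grip":0.15},
    {"travel":[98.2,-31.6,80],"turn":[0,0,0.1],"grip":0.15},
    {"travel":[98.2,-31.6,98],"turn":[0,0,0.1],"grip":0.15},
    {"travel":[98.2,-31.6,105],"turn":[0,0,0.1],"grip":0.15},
    {"travel":[98.2,-31.6,105],"turn":[0,0,0.1],"grip":0.15},
    {"travel":[98.2,-31.6,105],"turn":[0,0,0.1],"grip":0.15}
  ]
}}

```text
clock: 7.97
tool_pos: [0.4603, -0.0231, 0.1138]
tcp_rot: [0.551, 3.093, -0.0]
ft_force: [0.3, -0.1, -1.7]
grip_width: 0.258
grip_force: 40.0
```

```bash
python3 - <<'E'
from h import *
from m import measure
im,d,K,M,st=shot('wrist'); np.savez('w5.npz',im=im,d=d,K=K,M=M,tp=st['tool_pos'],tr=st['tcp_rot'])
print(st['clock'],st['tool_pos'],st['tcp_rot'],np.abs(st['qvel']).max(),st['ft_force'])
measure(np.load('w5.npz'))
plan([.458,-.0231,.1],-20,st)
a=cv2.resize(im[100:240,190:370],None,fx=4,fy=4,interpolation=cv2.INTER_CUBIC);save('w5.png',np.clip(a.astype(int)*2,0,255).astype(np.uint8))
E
```

```text
7.9667 [ 0.46031565 -0.02313855  0.11377458] [ 5.50594405e-01  3.09251317e+00 -1.19788470e-04] 0.024943222588629764 [ 0.30371587 -0.119493   -1.7025789 ]
plate tool z 0.029652792965256212 tilt slopes [ 0.0160023 -0.0006344] x max 0.0481799223873494 y [-0.02864009  0.0267859 ]
left slope deg 0.5222358517278448 y@.034 -0.02883474384736608
right slope deg 0.024920655499313774 y@.034 0.026970936317041443
hole [282.41851852 186.2537037 ] [  3   3  27  26 540] [34.76562652 -0.92645167 29.65279297]
travel [ 2.2 -0.8 13.8] turn [ 0.    0.03 -0.19]
```

View pics/w5.png

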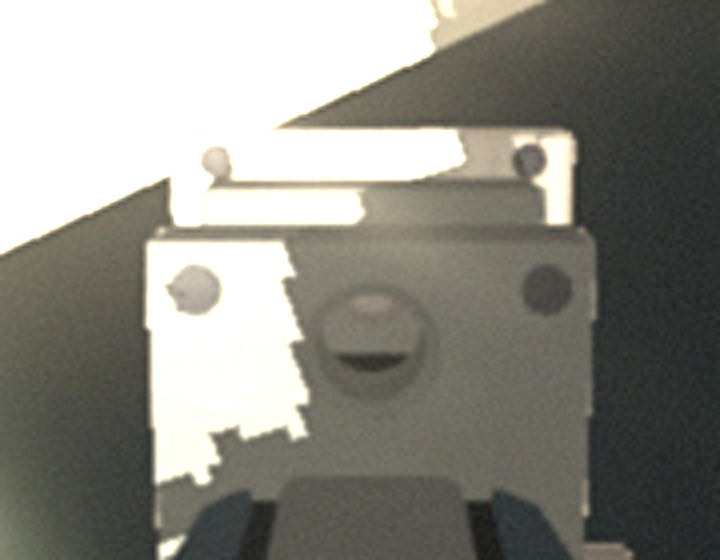

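The picture shows the dowel's tip centred across the large hole at zoom (370,300), so y is aligned. The x shift along the tool needs checking against the foot plate's front edge at zoom row 130.

```bash
python3 - <<'E'
from h import *
f=np.load('w4.npz');P=cloud(f['d'],f['K'],f['M'])
def fit(q,n):
    c=np.linalg.lstsq(np.c_[q[:,:2]-q[:,:2].mean(0),np.ones(len(q))],q[:,2],rcond=None)[0];print(n,len(q),c)
A=R.from_rotvec(f['tr'])
print('tool x,y in world',A.apply([[1,0,0],[0,1,0]]))
T=(P-f['tp'])@A.as_matrix()
n=(np.hypot(P[...,0]-.458,P[...,1]+.023)<.055)
fit(T[n&(P[...,2]>.029)&(P[...,2]<.0355)],'face tool');fit(T[(P[...,2]<.008)&(P[...,2]>-.008)&(T[...,0]>.03)],'desk tool')
f=np.load('w5.npz');P=cloud(f['d'],f['K'],f['M']);A=R.from_rotvec(f['tr']);T=(P-f['tp'])@A.as_matrix()
m=(np.abs(T[...,1])<.04)&(T[...,0]>.03)&(T[...,0]<.08)
for zl,zh in((.009,.017),(.029,.038)):
    q=T[m&(P[...,2]>zl)&(P[...,2]<zh)];print(zl,len(q),'max x',np.percentile(q[:,0],[98,99.5]),'y',np.percentile(q[:,1],[.5,99.5]))
# desk slope near cover before grasp
f=np.load('w3.npz');P=cloud(f['d'],f['K'],f['M']);fit(P[(np.abs(P[...,2])<.008)&(P[...,0]<.56)],'desk world w3')
fit(P[(np.abs(P[...,0]-.497)<.05)&(np.abs(P[...,1]+.335)<.03)&(P[...,2]>.015)&(P[...,2]<.024)],'plate world w3')
E
```

```text
tool x,y in world [[-0.94025391  0.34046422  0.00258715]
 [ 0.34046116  0.94025729 -0.00155641]]
face tool 4624 [ 0.00187342 -0.00255409  0.18466549]
desk tool 69015 [ 0.00647993 -0.00191897  0.21684769]
0.009 1438 max x [0.05821902 0.05824946] y [-0.03534383  0.03380343]
0.029 796 max x [0.04993631 0.05025398] y [-0.02810477  0.02712578]
desk world w3 79151 [ 0.00199796  0.00408134 -0.00033679]
plate world w3 4231 [-1.20291964e-04  3.06235056e-05  1.94998297e-02]
```

Request:
{"op": "jog_arm", "data": {
  "rows": [
    {"travel":[1.1,0.3,0],"turn":[0,0.86,-0.1],"grip":0.15},
    {"travel":[1.1,0.3,4],"turn":[0,0.86,-0.1],"grip":0.15},
    {"travel":[1.1,0.3,8],"turn":[0,0.86,-0.1],"grip":0.15},
    {"travel":[1.1,0.3,12],"turn":[0,0.86,-0.1],"grip":0.15},
    {"travel":[1.1,0.3,15],"turn":[0,0.86,-0.1],"grip":0.15},
    {"travel":[1.1,0.3,18],"turn":[0,0.86,-0.1],"grip":0.15},
    {"travel":[1.1,0.3,20],"turn":[0,0.86,-0.1],"grip":0.15},
    {"travel":[1.1,0.3,20],"turn":[0,0.86,-0.1],"grip":0.15}
  ]
}}

```text
clock: 8.68
tool_pos: [0.4586, -0.0216, 0.0929]
tcp_rot: [-0.543, -3.078, -0.004]
ft_force: [0.3, -1.0, -1.6]
grip_width: 0.26
grip_force: 40.0
```

```bash
python3 - <<'E'
from h import *
from m import measure
im,d,K,M,st=shot('wrist'); np.savez('w6.npz',im=im,d=d,K=K,M=M,tp=st['tool_pos'],tr=st['tcp_rot'])
print(st['clock'],st['tool_pos'],st['tcp_rot'],np.abs(st['qvel']).max(),st['ft_force'],st['torque'])
measure(np.load('w6.npz'))
P=cloud(d,K,M);A=R.from_rotvec(st['tcp_rot']);T=(P-st['tool_pos'])@A.as_matrix()
m=(np.abs(T[...,1])<.04)&(T[...,0]>.03)&(T[...,0]<.08)
q=T[m&(P[...,2]>.009)&(P[...,2]<.017)];print('foot max x',np.percentile(q[:,0],[98,99.5]),'y',np.percentile(q[:,1],[.5,99.5]))
E
```

```text
8.6833 [ 0.4585928  -0.02163359  0.09290003] [-0.54329771 -3.07817768 -0.00403552] 0.0085614219918263 [ 0.33342922 -0.97458088 -1.6396009 ] [-0.02223937 -0.05312099 -0.02523162]
plate tool z 0.029656110065966957 tilt slopes [0.01747934 0.00026855] x max 0.04817809617337977 y [-0.02858616  0.02680224]
left slope deg 0.6077358554091747 y@.034 -0.028768331495721736
right slope deg 0.20744390085999467 y@.034 0.026964319635208553
hole [282.432282   186.22634508] [  3   3  27  26 539] [34.77159193 -0.91738214 29.65611007]
foot max x [0.05473069 0.05482315] y [-0.03584468  0.03347384]
```

Request:
{"op": "jog_arm", "data": {
  "rows": [
    {"travel":[0,0,3],"turn":[0,0,0],"grip":0.15},
    {"travel":[0,0,5],"turn":[0,0,0],"grip":0.15},
    {"travel":[0,0,7],"turn":[0,0,0],"grip":0.15},
    {"travel":[0,0,9],"turn":[0,0,0],"grip":0.15},
    {"travel":[0,0,10],"turn":[0,0,0],"grip":0.15},
    {"travel":[0,0,11],"turn":[0,0,0],"grip":0.15},
    {"travel":[0,0,11],"turn":[0,0,0],"grip":0.15}
  ],
  "force": 50
}}

```text
clock: 9.32
tool_pos: [0.4589, -0.0217, 0.0832]
tcp_rot: [-0.544, -3.08, -0.004]
ft_force: [-3.7, 0.7, 8.9]
grip_width: 0.259
grip_force: 50.0
```

Request:
{"op": "jog_arm", "data": {
  "rows": [
    {"travel":[0,0,1],"turn":[0,0,0],"grip":0.15},
    {"travel":[0,0,2],"turn":[0,0,0],"grip":0.15},
    {"travel":[0,0,3],"turn":[0,0,0],"grip":0.15},
    {"travel":[0,0,3],"turn":[0,0,0],"grip":0.15},
    {"travel":[0,0,3],"turn":[0,0,0],"grip":0.15}
  ]
}}

```text
clock: 9.73
tool_pos: [0.4587, -0.0216, 0.0824]
tcp_rot: [-0.544, -3.081, -0.004]
ft_force: [-9.4, 2.5, 26.8]
grip_width: 0.26
grip_force: 50.0
```

```bash
python3 - <<'E'
from h import *
from m import measure
im,d,K,M,st=shot('wrist'); np.savez('w7.npz',im=im,d=d,K=K,M=M,tp=st['tool_pos'],tr=st['tcp_rot'])
print(st['clock'],st['tool_pos'],st['tcp_rot'],np.abs(st['qvel']).max(),st['ft_force'],st['torque'])
measure(np.load('w7.npz'))
P=cloud(d,K,M);A=R.from_rotvec(st['tcp_rot']);T=(P-st['tool_pos'])@A.as_matrix()
n=(T[...,2]>.02)&(T[...,2]<.038)&(np.abs(T[...,1])<.025)&(T[...,0]>.022)&(T[...,0]<.046);q=P[n]
c=np.linalg.lstsq(np.c_[q[:,:2]-q[:,:2].mean(0),np.ones(len(q))],q[:,2],rcond=None)[0];print('plate world z, slope',c)
im,d,K,M,st=shot('side');u=proj(K,M,[.458,-.023,.05])[0].astype(int);print(u)
save('s2.png',cv2.resize(im[u[1]-45:u[1]+45,u[0]-60:u[0]+60],None,fx=6,fy=6,interpolation=cv2.INTER_CUBIC))
E
```

```text
9.7333 [ 0.45869978 -0.02157853  0.08242041] [-0.54362752 -3.08056454 -0.00440292] 0.002389829267960224 [-9.35057887  2.45002611 26.78340774] [-0.14328565  1.1088743   0.0280436 ]
plate tool z 0.029787122597714162 tilt slopes [ 0.01598034 -0.00055677] x max 0.04806627500820049 y [-0.0286317   0.02679829]
left slope deg 0.2882793292332559 y@.034 -0.028823210239485048
right slope deg 0.39707718234415246 y@.034 0.02701492178188244
hole [282.4921875  186.27539062] [  4   3  26  26 512] [34.72081082 -0.88764125 29.7871226 ]
plate world z, slope [-0.02104934  0.01266345  0.05260495]
[267 223]
```

View pics/s2.png

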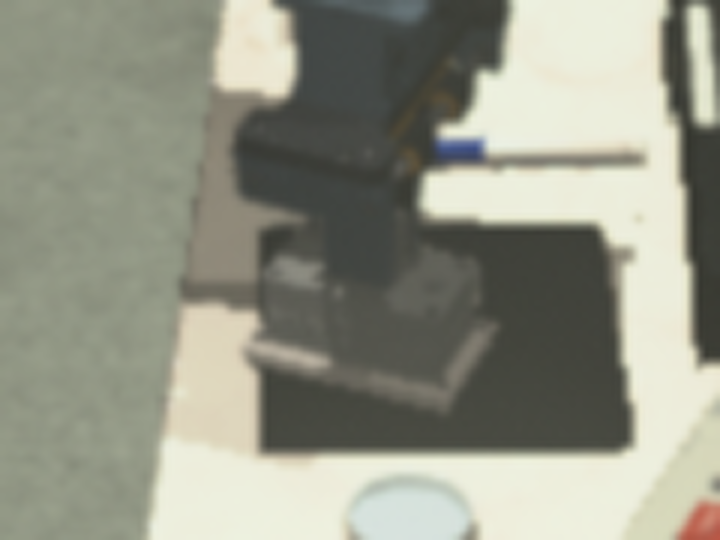

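The side view shows the upper half seated on the lower half with no visible gap, and the bystanders are untouched. The 27 N push and 0.0824 height say it has bottomed. I'll redo the tilt fit robustly, leaving out the hole and the rib.

```bash
python3 - <<'E'
from h import *
for n in('w4','w5','w6','w7'):
    f=np.load(n+'.npz');P=cloud(f['d'],f['K'],f['M']);A=R.from_rotvec(f['tr']);T=(P-f['tp'])@A.as_matrix()
    k=(T[...,2]>.022)&(T[...,2]<.036)&(np.abs(T[...,1])<.026)&(np.abs(T[...,1])>.009)&(T[...,0]>.022)&(T[...,0]<.046)
    k=cv2.erode(k.astype(np.uint8),np.ones((3,3)))>0
    q=T[k]
    for _ in range(4):
        X=np.c_[q[:,0]-.034,q[:,1],np.ones(len(q))];c=np.linalg.lstsq(X,q[:,2],rcond=None)[0];e=q[:,2]-X@c;q=q[np.abs(e)<2*e.std()]
    nrm=A.apply(np.array([-c[0],-c[1],1.])/np.linalg.norm([c[0],c[1],1]))
    print(n,len(q),'tool slope',c,'res',e.std(),'world normal',nrm,'tool z',A.apply([0,0,1]))
E
```

```text
w4 2318 tool slope [-0.01918952  0.00113594  0.02960211] res 0.0005249216296505558 world normal [-0.0213883   0.00488177 -0.99975933] tool z [-2.96248738e-03 -5.82599917e-04 -9.99995442e-01]
w5 2310 tool slope [-0.01553544  0.00126242  0.02955285] res 0.0005135609694348042 world normal [-0.01458738  0.00402303 -0.99988551] tool z [ 4.27355821e-04 -1.53556873e-04 -9.99999897e-01]
w6 2324 tool slope [-0.0185573  -0.0003149   0.02955071] res 0.000515350523025869 world normal [-0.03246403  0.01194055 -0.99940158] tool z [-0.01514365  0.0052947  -0.99987131]
w7 2321 tool slope [-0.00849727  0.00020638  0.02963202] res 0.0005118204290354136 world normal [-0.02078503  0.00781913 -0.99975339] tool z [-0.01273187  0.00510517 -0.99990591]
```

Request:
{"op": "jog_arm", "data": {
  "rows": [
    {"travel":[0.4,0,0],"turn":[0,-0.4,0],"grip":0.15},
    {"travel":[0.8,0,0],"turn":[0,-0.8,0],"grip":0.15},
    {"travel":[1.2,0,0],"turn":[0,-1.2,0],"grip":0.15},
    {"travel":[1.2,0,0],"turn":[0,-1.2,0],"grip":0.15},
    {"travel":[1.2,0,0],"turn":[0,-1.2,0],"grip":0.15},
    {"travel":[1.2,0,0],"turn":[0,-1.2,0],"grip":0.15}
  ]
}}

```text
clock: 10.33
tool_pos: [0.4582, -0.0214, 0.0821]
tcp_rot: [0.545, 3.086, -0.001]
ft_force: [-3.4, 0.2, 23.2]
grip_width: 0.261
grip_force: 50.0
```

```bash
cat > t.py <<'E'
from h import *
im,d,K,M,st=shot('wrist')
print(st['clock'],st['tool_pos'],st['tcp_rot'],np.abs(st['qvel']).max(),st['ft_force'],st['torque'],st['grip_force'])
P=cloud(d,K,M);A=R.from_rotvec(st['tcp_rot']);T=(P-st['tool_pos'])@A.as_matrix()
k=(T[...,2]>.022)&(T[...,2]<.036)&(np.abs(T[...,1])<.026)&(np.abs(T[...,1])>.009)&(T[...,0]>.022)&(T[...,0]<.046)
k=cv2.erode(k.astype(np.uint8),np.ones((3,3)))>0
q=T[k]
for _ in range(4):
    X=np.c_[q[:,0]-.034,q[:,1],np.ones(len(q))];c=np.linalg.lstsq(X,q[:,2],rcond=None)[0];e=q[:,2]-X@c;q=q[np.abs(e)<2*e.std()]
print('tool slope',c,'normal',A.apply(np.array([-c[0],-c[1],1.])),'toolz',A.apply([0,0,1]),'plate top z',np.median(P[k][:,2]))
m=(np.abs(T[...,1])<.04)&(T[...,0]>.03)&(T[...,0]<.08)
o=np.array([.458,-.0231]);ax=np.array([np.cos(np.radians(-20.1)),np.sin(np.radians(-20.1))]);ay=np.array([-ax[1],ax[0]])
for n,b,h in(('foot',m&(P[...,2]>.009)&(P[...,2]<.017),.056),('plate',m&(P[...,2]>.047)&(P[...,2]<.058),.048)):
    g=P[b][:,:2]-o;print(n,'center x',np.percentile(g@ax,.5)+h,'y',np.percentile(g@ay,[.5,99.5]).mean())
E
python3 t.py
```

```text
10.3333 [ 0.45816685 -0.02138042  0.0821005 ] [ 5.44812275e-01  3.08619243e+00 -1.44790789e-03] 0.0016128727806722467 [-3.43665495  0.24076068 23.2179777 ] [0.1057654  1.50746236 0.00797171] 50.006335973739624
tool slope [-0.01837748  0.00185558  0.02923772] normal [-0.01049877  0.00230364 -1.00011282] toolz [ 0.00740271 -0.00224512 -0.99997008] plate top z 0.05260122437049897
foot center x -4.527404167412735e-05 y -3.120180939118755e-05
plate center x -0.0005424335596739063 y 0.0007186553097622301
```

```bash
python3 -c "
from plant import r
print(r.hand_in())"
```

```text
the job is handed in; nothing more can be done
None
```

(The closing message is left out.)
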